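# Clamp a junction box with the swing strap and cam lever

## Task

Clamp the round junction box in its fixture: push the blue strap over the box with the outside of a finger until it rests against its stop pin, and then press the red cam lever fully down with a fingertip so that the rubber foot holds the box. Only push and press: do not grip the strap or the lever, do not press the lever down before the strap is home, and leave the box in its nest and the other things on the bench where they are.

Things in the scene. Friction and masses are not known exactly. Their poses are not given: they have to be found in the camera images.
- fixture: holding fixture bolted to the bench (cannot move): aluminium plate 136 mm (x, +-68) by 216 mm (y, -72 to +144), 14 mm thick. Origin on the bench under the nest's centre, z up; the strap's round post stands at y +105 mm. Four 10 mm pins 36 mm above the bench ring the nest; a 12 mm steel stop pin, top 88 mm above the bench, stands at x +22.5, y +72 mm: the closed strap rests against it
- box: round black junction box with a brass screw on its lid, 78 mm across (96 mm over its four short entries), lid 36 mm high and screw 41 mm; 0.19 kg, loose, standing on the plate between the pins with about 2 mm play; origin at the centre of its underside
- strap (a joint): angle (rad) of the blue clamp strap about the upright post. 0 = home: over the box, along the fixture's -y, resting on the stop. Positive = swung out towards the fixture's -x (the robot's side), turning clockwise seen from above; seen from above, closing turns it counter-clockwise. It starts 0.7 to 1.2 out. It stays where it is left; friction 0.12 N m (about 1 N at its nose)
- strap_pivot (a point): point on the post's axis at the strap's mid-height (80 mm above the bench), in the strap's frame: -y points from post to nose, +x is the side that leads when it swings home, z up. The bar is 30 mm wide, 72 to 88 mm above the bench; its nose ends 150 mm from this axis. 105 mm out it carries a 16 mm high block on top and a 38 mm rubber foot below, reaching down to 55 mm above the bench
- strap_push (a point): point on the strap's trailing side face (its -x side, the side to push to swing it home), at mid-height, 130 mm from the post axis, 20 mm from the nose; same axes as strap_pivot. The strap is free of other parts from 125 to 150 mm out
- strap_push_edge: the blue strip that makes the strap's trailing side face (the one to push), 16 mm high; its origin and axes are the strap's, on the post axis at the strap's underside
- strap_stop_edge: the blue strip that makes the strap's leading side face; origin and axes as strap_push_edge
- lever (a joint): angle (rad) of the red cam lever. 0 = fully open, sloping up 40 degrees above the level, pointing away from the strap's nose; 0.70 = fully down, level, against its stop. Starts 0 to 0.1, stays where it is left. It takes 0.25 to 0.4 N m (4 to 6 N square on its top face 80 mm out). Follow it down along its arc: a finger pushed straight down on its end may bite. Its cam drives the foot down 10 mm
- lever_axis (a point): centre of the lever's horizontal axis, straight above the post, 104 mm above the bench; its frame turns with the lever. The lever rides on the strap, so with the strap home it points along the fixture's +y
- lever_tip (a point): middle of the end of the red lever's top face, 118 mm out along the lever and 9 mm above its centre line; the red grip is 22 mm wide (28 mm with its black side ribs), 12 mm thick, from 34 to 118 mm out. Fully down its top face is 113 mm above the bench
- lever_side_a: black rib along one side of the red lever grip, its top 4 mm below the lever's top face; origin on the lever's axis
- lever_side_b: black rib along the other side of the red lever grip, as lever_side_a
- foot: black round rubber cup-shaped foot, 38 mm across, under the strap 105 mm from the post; origin on its axis, level with the strap's underside when raised. The cam lever drives it down on to the box lid, through a spring, with up to about 8 N; the spring cannot swing the lever back
- insulator: white porcelain bobbin insulator, 42 mm wide, 46 mm high, upright, close behind the fixture (far side from the robot); a bystander, loose; origin at the centre of its underside
- fuse_blue: white bottle-shaped fuse cartridge with a blue ring, 23 mm wide, 50 mm high, upright, close to the right-hand end of the fixture; a bystander, loose; origin at the centre of its underside
- terminal_block: dark brown four-way screw terminal block, 22 x 42 x 16 mm, lying in front of the fixture; a bystander, loose; origin at the centre of its underside
- tape: roll of cream masking tape, 100 mm across, 25 mm high, lying flat; a bystander, loose; origin at the centre of its underside
- pliers: red-handled pliers lying flat, 62 x 175 x 13 mm; a bystander, loose; origin at the centre of its underside
- lampholder: brown moulded lamp holder, 43 mm wide, 62 mm high, upright, at the left of the bench; a bystander, loose; origin at the centre of its underside
- screwdriver: red-handled screwdriver, 235 mm long, 30 mm thick, lying along the back; a bystander, loose; origin at the centre of its underside
- fuse_5: white bottle-shaped fuse with a grey ring, 23 mm wide, 50 mm high, upright, right front; a bystander, loose; origin at the centre of its underside
- pen_1: white marker pen with a black cap, 135 mm long, 17 mm thick, lying near the front of the bench; a bystander, loose; origin at the centre of its underside
Mind the look-alikes: they are no part of the job. There is more than one size of the box; the one meant has the size given above.

How it is judged:
By the outcome, as a careful person would: the job done as asked, in the order asked, and still so for the second after the job is handed in, with the robot touching nothing.
It also fails if it takes over 48 s, if anything falls off the work surface, if the arm or the gripper's body presses on something with over 40 N, if the wrist force passes 120 N, or if a joint passes its speed limit or range.

## Robot

A 6-joint arm with a two-finger parallel gripper is mounted at the origin on a cart in front of the work surface, level with it; the furniture and walls round the work are solid. World frame = base frame: x ahead of the robot, y to its left, z up, the work surface at z = 0. Lengths are in mm, angles in rad, forces in N, time in s.
With the tool pointing down it reaches from about 275 to 750 mm from the base axis. Payload 10.2 kg.
Tool frame: the origin (TCP) lies at the very end of the fingers, on their centre line; the grasp point (between the pads) lies 19 mm behind it; z points along the fingers, y is the line along which they close (so a half turn about z gives the same grasp; the last joint's range is limited). The gripper opens to 85 mm and grips with 20 to 120 N. Pads are 22 mm wide; open, the fingers measure 114 mm over their backs; the gripper's body (76 mm by 85 mm) begins 54 mm behind the grasp point. The pads swing forward as they close: fully open they stand 13 mm farther back than shut.
Start: joints at [-1.374, 0.313, 1.498, -0, 1.331, -0.223], TCP at [213.967, -479.426, 231.294] pointing down, gripper open.
Joint ranges: [-2.94, 2.94], [-0.97, 2.17], [0.19, 2.56], [-1.23, 4.37], [0.02, 3.11], [-2.88, 2.88]. Speed limits (rad/s): [2.39, 2.39, 3.01, 3.14, 3.14, 3.14].

## Interface

Orientations are given as a unit quaternion [w, x, y, z].
In Python, from rig import telemetry, optics, ctrl gives the robot as it stands.
- The arm moves only by the tool servo_tool, never from a script. Its argument "deltas" is a list of rows, each a list of 3 entries, a list of its own where there are three numbers: the shift along the tool's x, y, z in units of 20 cm (1.0 is 20 cm), then the turn, a rotation vector about the tool's x, y, z in units of 90 degrees (1.0 is 90 degrees), then the opening, from 0 (shut) to 1 (fully open). A call has 1 to 8 rows; each row shifts and turns the commanded pose from where the row before left it, along the tool's axes as they then stand; what a row does not reach is not made up. A row lasts 1/10 s, in which the tool goes at most 50 mm and 8.59 degrees, less where a joint would pass 70% of its speed; a pose out of reach is approached as far as the arm can. A call with a number of a shift or a turn outside -1 to 1 is refused whole. A call with a gripper value outside its range is refused whole. The fingers move at their own pace and stop on an object; "squeeze" is the grip in N (left out, the last holds). Time passes only in rows, so rows that do not move let the fingers close. It gives the time, the measured TCP pose, the force, the opening and the grip force at its end, in the units of the state.
- telemetry.sense(): the state, without advancing time (a new reading comes with each control period).
- optics.capture(name): name is "scene" or "top" or "wrist"; returns the picture (420x560x3 uint8, blue, green, red); there is no depth.
- optics.camera_model(name): a dict with "vfov" (degrees; the focal length in pixels is half the picture's height over the tangent of half this angle, whatever the lens; pixels are square), "cx", "cy" (the principal point, pixels), "R" (3x3) and "t" (3): a world point X has camera coordinates R X + t; the wrist camera has in their place "mount" (4x4, takes a point from camera to tool coordinates, whose origin is the TCP and whose axes are the flange's). Camera axes: x right, y down, z forward; pixel columns grow to the right and rows downward; lengths in mm; the calibration is good to about 2 mm. A picture is of the moment at which its call begins: read the wrist's pose just before it. camera_model takes no time and is no camera call.
- ctrl.finish_job(): hands the job in; it is judged then, once.
The state is a dict: "time_s": time; "joints": joint angles; "dq": joint speeds; "tau": joint torques, N m; "eef_pos": TCP position; "ee_rot": TCP orientation; "force": force on the tool from outside, world axes, zero at the start; "wrist_torque": the same for the moment, N m; "grip_width": opening from 0.0 (shut) to 1.0 (fully open); "grip_force": force on a finger pad.
Only numpy, scipy, OpenCV 4.12 (cv2) and the standard library are available. Lean on these libraries where they do the work, as an engineer would, in place of code of your own. Each camera call takes 0.05 s, during which the arm holds its last target. There are 200 camera calls.

## Working session

There is one attempt and no reset: what is moved stays moved. The work goes in short steps, Python scripts to look and compute and a tool call to move; the robot and the scene stay as the last step left them, time stands still between calls to the robot, and variables do not carry over. Pictures are saved under pics/ and viewed, at most 11 in all, crops included, and the job is handed in when it is done.

Besides the shell and the picture viewer there is one more tool, called in YAML: its name, and indented under it one key for each argument. servo_tool: Moves the arm, as the interface text tells. Its arguments: {"type":"object","properties":{"deltas":{"type":"array"},"squeeze":{"type":"number"}},"required":["deltas"]}

```bash
mkdir -p pics; ls
python3 - <<'E'
from rig import telemetry, optics, ctrl
import cv2
s=telemetry.sense();print(s)
for n in("scene","top"):
    cv2.imwrite(f"pics/{n}0.png",optics.capture(n));print(n,optics.camera_model(n))
print(optics.camera_model("wrist"))
E
```

```text
pics
{'time_s': 0.0, 'joints': array([-1.37439192e+00,  3.13442574e-01,  1.49844607e+00,  1.90511988e-05,
        1.33099151e+00, -2.23383210e-01]), 'dq': array([-0.00018112, -0.00210192, -0.00075889, -0.00047877, -0.00067449,
       -0.00145111]), 'tau': array([ 3.70919706e-04, -4.12268472e+01, -2.59742385e+01, -1.42543554e-04,
        4.12996887e-03,  1.37951935e-05]), 'eef_pos': array([ 213.92227115, -479.15762422,  230.73549051]), 'ee_rot': array([-6.43569922e-04,  9.78053316e-01,  2.08353779e-01,  1.79343009e-05]), 'force': array([ 0.27345761,  0.45129332, -0.44322717]), 'wrist_torque': array([0.0261205 , 0.00116936, 0.01294865]), 'grip_force': 0.0, 'grip_width': 1.0003748787994573}
scene {'vfov': 57.5835008506112, 'cx': 274.50716437240465, 'cy': 214.59239513137695, 'R': array([[-0.47543215, -0.8796726 ,  0.01184829],
       [-0.36501634,  0.18498891, -0.91243749],
       [ 0.80045446, -0.43812694, -0.40904455]]), 't': array([251.73422809, 347.22763582, 700.43679426])}
top {'vfov': 54.28908156314994, 'cx': 284.40739989536615, 'cy': 205.19457238002116, 'R': array([[ 0.01183667, -0.99986685, -0.01123294],
       [-0.98459375, -0.00969446, -0.17458858],
       [ 0.17445644,  0.01312643, -0.9845774 ]]), 't': array([5.18320870e-01, 5.76780467e+02, 1.22454679e+03])}
{'vfov': 71.07583274571383, 'cx': 276.37846605851274, 'cy': 207.43906564483467, 'mount': array([[-7.35097833e-04, -9.53801152e-01, -3.00437719e-01,
         7.72868082e+01],
       [ 9.99999720e-01, -7.42275681e-04, -9.02490813e-05,
         7.14112303e-01],
       [-1.36927935e-04, -3.00437701e-01,  9.53801431e-01,
        -1.42724494e+02],
       [ 0.00000000e+00,  0.00000000e+00,  0.00000000e+00,
         1.00000000e+00]])}
```

View pics/scene0.png

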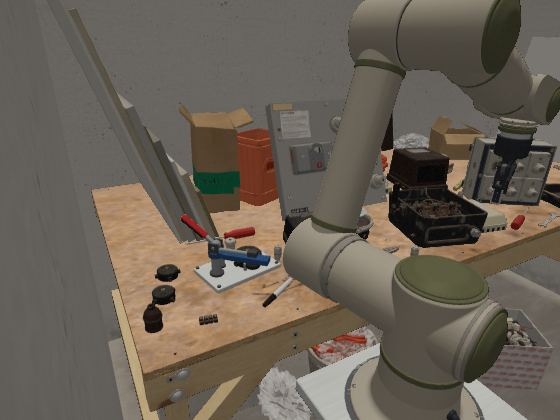

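View pics/top0.png

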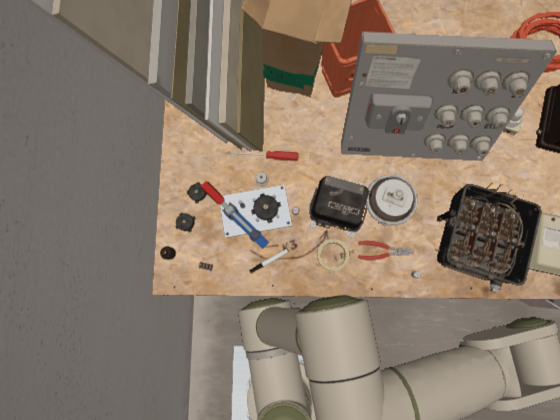

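The scene view shows the fixture at about (238,265), with the blue strap and red lever. In the top view:
- The plate is at about (256,210), the post at (229,208) and the strap nose at (267,243), swung out. The red lever is at (213,192).
- There are three round black boxes, at (266,207), (197,191) and (186,222). The one in the nest, (266,207), is the right one because it sits in the fixture and is the largest.

I'll confirm with an enlarged crop and measure.

```bash
cat > h.py <<'E'
from rig import telemetry, optics, ctrl
import cv2, numpy as np
from scipy.spatial.transform import Rotation as Ro
def cam(n):
    m=optics.camera_model(n); f=210/np.tan(np.radians(m["vfov"])/2)
    if "R" in m: R=np.array(m["R"]);t=np.array(m["t"])
    else:
        s=telemetry.sense();q=s["ee_rot"];Rt=Ro.from_quat([q[1],q[2],q[3],q[0]]).as_matrix()
        M=np.array(m["mount"]);Rc=Rt@M[:3,:3];tc=Rt@M[:3,3]+s["eef_pos"];R=Rc.T;t=-R@tc
    return f,m["cx"],m["cy"],R,t
def onplane(c,uv,z):
    f,cx,cy,R,t=c;uv=np.atleast_2d(uv).astype(float)
    d=np.c_[(uv[:,0]-cx)/f,(uv[:,1]-cy)/f,np.ones(len(uv))]@R
    o=-R.T@t;return o+d*((z-o[2])/d[:,2])[:,None]
def proj(c,X):
    f,cx,cy,R,t=c;p=np.atleast_2d(X)@R.T+t;return np.c_[cx+f*p[:,0]/p[:,2],cy+f*p[:,1]/p[:,2]]
def blob(mask):
    n,l,s,c=cv2.connectedComponentsWithStats(mask.astype(np.uint8));i=1+np.argmax(s[1:,4]);return (l==i)
E
python3 - <<'E'
from h import *
im=cv2.imread("pics/top0.png");c=cam("top")
x0,y0,x1,y1=170,160,310,265
roi=np.zeros(im.shape[:2],bool);roi[y0:y1,x0:x1]=1
h=cv2.cvtColor(im,cv2.COLOR_BGR2HSV);H,S,V=[h[...,i].astype(int) for i in range(3)]
def rect(m,z,nm):
    ys,xs=np.nonzero(m);P=onplane(c,np.c_[xs,ys],z)[:,:2].astype(np.float32)
    r=cv2.minAreaRect(P);print(nm,len(xs),np.round(r[0],1),np.round(r[1],1),round(r[2],2));print(np.round(cv2.boxPoints(r),1).tolist())
rect(blob(roi&(S<40)&(V>140)),14,"plate")
rect(blob(roi&(abs(H-110)<12)&(S>120)),88,"blue88")
red=roi&((H<8)|(H>172))&(S>150);red[:,235:]=0;red[:178,225:]=0
rect(blob(red),140,"red140")
cv2.imwrite("pics/top0c.png",cv2.resize(im[y0:y1,x0:x1],None,fx=5.6,fy=5.6,interpolation=cv2.INTER_CUBIC))
E
```

```text
plate 1842 [565.7 102.7] [137.2 216.1] 10.84
[[478.0, 195.89999389648438], [518.5999755859375, -16.399999618530273], [653.2999877929688, 9.399999618530273], [612.7000122070312, 221.6999969482422]]
blue88 148 [498.5 111.8] [134.9  27.3] 46.03
[[441.8999938964844, 72.69999694824219], [461.5, 53.79999923706055], [555.2000122070312, 150.8000030517578], [535.5, 169.8000030517578]]
red140 210 [596.6 217.1] [78.6 22.6] 46.03
[[561.0999755859375, 196.6999969482422], [577.4000244140625, 181.0], [632.0, 237.60000610351562], [615.7000122070312, 253.3000030517578]]
```

View pics/top0c.png

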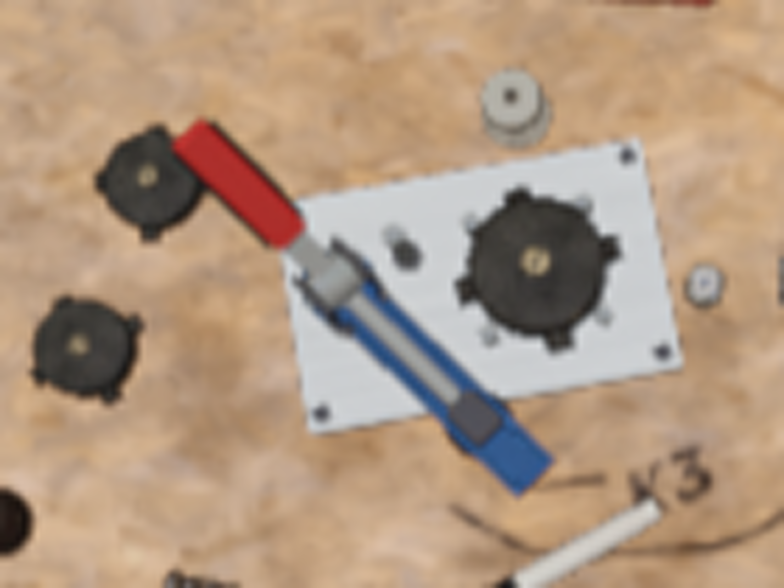

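The crop confirms it: the box in the nest is clearly larger than the two loose ones at left. From the plate and strap rectangles:
- Fixture origin is about (572,67), yaw 10.8°.
- Post is at about (553,170).
- Strap is about 0.96 rad out.

The arm goes over there with the fingers shut, then a closer wrist look.

servo_tool:
  deltas:
    - [[0.15,-0.16,0],[0,0,0],0]
    - [[0.15,-0.16,0],[0,0,0],0]
    - [[0.15,-0.16,0],[0,0,0],0]
    - [[0.15,-0.16,0],[0,0,0],0]
    - [[0.15,-0.16,0],[0,0,0],0]
    - [[0.15,-0.16,0],[0,0,0],0]
    - [[0.15,-0.16,0],[0,0,0],0]

```text
time_s: 0.8
eef_pos: [314.5, -187.5, 231.2]
ee_rot: [-0.0, 0.978, 0.208, 0.0]
force: [0.6, -1.1, -0.4]
grip_width: -0.001
grip_force: 0.0
```

servo_tool:
  deltas:
    - [[0.15,-0.16,0],[0,0,0],0]
    - [[0.15,-0.16,0],[0,0,0],0]
    - [[0.15,-0.16,0],[0,0,0],0]
    - [[0.15,-0.16,0],[0,0,0],0]
    - [[0.15,-0.16,0],[0,0,0],0]
    - [[0,0,0],[0,0,-0.08],0]
    - [[0,0,0],[0,0,-0.08],0]
    - [[0,0,0],[0,0,-0.08],0]

```text
time_s: 1.6
eef_pos: [386.1, 18.5, 231.0]
ee_rot: [-0.0, 0.92, 0.391, -0.0]
force: [0.6, 0.6, -1.1]
grip_width: 0.002
grip_force: 0.0
```

Run:
```python
from h import *
s=telemetry.sense();print(s["time_s"],s["eef_pos"],s["ee_rot"],s["joints"],s["grip_width"])
c=cam("wrist");im=optics.capture("wrist");cv2.imwrite("pics/w1.png",im)
h=cv2.cvtColor(im,cv2.COLOR_BGR2HSV);H,S,V=[h[...,i].astype(int) for i in range(3)]
m=blob((abs(H-110)<12)&(S>120));ys,xs=np.nonzero(m)
P=onplane(c,np.c_[xs,ys],88)[:,:2].astype(np.float32);r=cv2.minAreaRect(P);print(len(xs),r,cv2.boxPoints(r))
print(proj(c,[[552.7,170.4,88],[575.2,99.5,88],[571.5,66.1,41]]))
```

```text
1.6 [386.05552876  18.47524214 231.04158136] [-1.91196537e-04  9.20431814e-01  3.90903008e-01 -2.79012814e-04] [-2.57796827e-01  3.99122312e-04  1.86803848e+00 -4.14633695e-05
  1.27383037e+00  5.09786680e-01] 0.002243546266127165
2259 ((482.6203308105469, 95.51136016845703), (91.97113037109375, 29.09547233581543), 47.12995529174805) [[440.6726   71.70598]
 [461.99664  51.91122]
 [524.56805 119.31674]
 [503.24402 139.1115 ]]
[[293.81474865 -85.46199691]
 [373.68814972 -30.87784125]
 [376.79305484  23.6344585 ]]
```

View pics/w1.png

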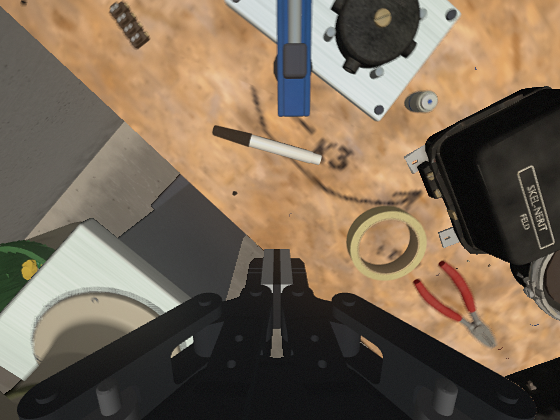

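The wrist view shows the strap nose at (293,112), the box screw at (383,16) and the strap's trailing side on the left, clear of everything. Nose and post agree with the top view to about 1.5 mm. Next, the finger goes down beside the trailing face.

servo_tool:
  deltas:
    - [[0.216,-0.072,0],[0,0,-0.01],0]
    - [[0.216,-0.072,0],[0,0,0],0]
    - [[0,0,0.21],[0,0,0],0]
    - [[0,0,0.21],[0,0,0],0]
    - [[0,0,0.21],[0,0,0],0]
    - [[0,0,0.21],[0,0,0],0]
    - [[0,0,0],[0,0,0],0]

```text
time_s: 2.35
eef_pos: [422.3, 100.2, 59.5]
ee_rot: [-0.002, 0.919, 0.394, -0.004]
force: [-0.2, -0.1, 0.3]
grip_width: -0.001
grip_force: 0.0
```

Run:
```python
from h import *
s=telemetry.sense();print(s["time_s"],s["eef_pos"],s["ee_rot"],s["force"])
c=cam("wrist");im=optics.capture("wrist");cv2.imwrite("pics/w2.png",im)
```

```text
2.35 [422.33784359 100.16855588  59.54480333] [-0.00207052  0.91907236  0.39405919 -0.00436638] [-0.17272852 -0.14767583  0.33188258]
```

View pics/w2.png

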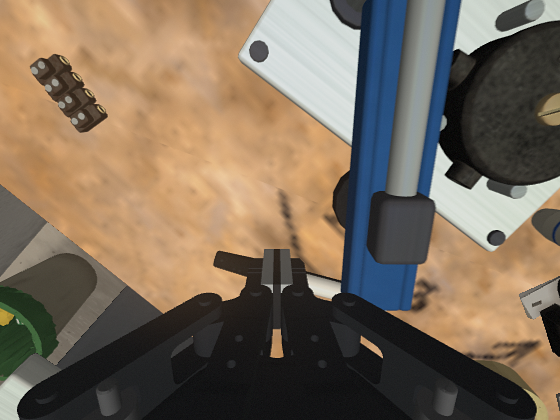

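The shut finger at (277,255) stands left of the strap's trailing face, at column 345, and outboard of the foot and block. Next: approach, then sweep along the arc about the post.

servo_tool:
  deltas:
    - [[0.006,0.03,0],[0,0,0],0]
    - [[0.006,0.03,0],[0,0,0],0]
    - [[0,0.03,0],[0,0,0],0]
    - [[0,0,0],[0,0,0],0]

```text
time_s: 2.8
eef_pos: [441.3, 88.9, 64.3]
ee_rot: [0.001, 0.919, 0.395, 0.001]
force: [-0.6, 0.7, -0.6]
grip_width: 0.0
grip_force: 0.0
```

servo_tool:
  deltas:
    - [[-0.0074,0.0487,0],[0,0,-0.0444],0]
    - [[-0.0074,0.0487,0],[0,0,-0.0444],0]
    - [[-0.0074,0.0487,0],[0,0,-0.0444],0]
    - [[-0.0074,0.0487,0],[0,0,-0.0444],0]
    - [[-0.0074,0.0487,0],[0,0,-0.0444],0]
    - [[-0.0074,0.0487,0],[0,0,-0.0444],0]
    - [[-0.0074,0.0487,0],[0,0,-0.0444],0]
    - [[0,0,0],[0,0,0],0]

```text
time_s: 3.6
eef_pos: [493.1, 45.0, 63.7]
ee_rot: [0.0, 0.796, 0.605, 0.0]
force: [0.5, 0.9, -0.4]
grip_width: -0.0
grip_force: 0.0
```

```bash
cat >> h.py <<'E'
def strap(n):
    c=cam(n);im=optics.capture(n);h=cv2.cvtColor(im,cv2.COLOR_BGR2HSV);H,S,V=[h[...,i].astype(int) for i in range(3)]
    m=(abs(H-110)<12)&(S>120)
    if n=="top": m[:160]=0;m[265:]=0;m[:,:170]=0;m[:,310:]=0
    m=blob(m);ys,xs=np.nonzero(m);r=cv2.minAreaRect(onplane(c,np.c_[xs,ys],88)[:,:2].astype(np.float32))
    print(n,len(xs),r,cv2.boxPoints(r).round(1).tolist());return im
def st():
    s=telemetry.sense();q=s["ee_rot"];yaw=2*np.degrees(np.arctan2(q[2],q[1]))
    a=np.radians(yaw);d=np.array([552.9,171])-s["eef_pos"][:2]
    print(s["time_s"],s["eef_pos"].round(1),"yaw",yaw.round(2),"post in tool",(d@[np.cos(a),np.sin(a)]).round(1),(d@[np.sin(a),-np.cos(a)]).round(1),"F",s["force"].round(1))
E
python3 - <<'E'
from h import *
st();cv2.imwrite("pics/w3.png",strap("wrist"));strap("top")
E
```

```text
3.6 [493.1  45.   63.7] yaw 74.51 post in tool 137.4 24.0 F [ 0.5  0.9 -0.4]
wrist 8232 ((534.1119995117188, 89.14399719238281), (122.92533874511719, 29.78445053100586), 76.73049926757812) [[505.5, 32.70000076293945], [534.5, 25.899999618530273], [562.7000122070312, 145.5], [533.7000122070312, 152.39999389648438]]
top 11 ((538.6768188476562, 154.80514526367188), (6.093388080596924, 12.13969612121582), 0.5787299275398254) [[535.5999755859375, 160.8000030517578], [535.7000122070312, 148.6999969482422], [541.7999877929688, 148.8000030517578], [541.7000122070312, 160.89999389648438]]
```

View pics/w3.png

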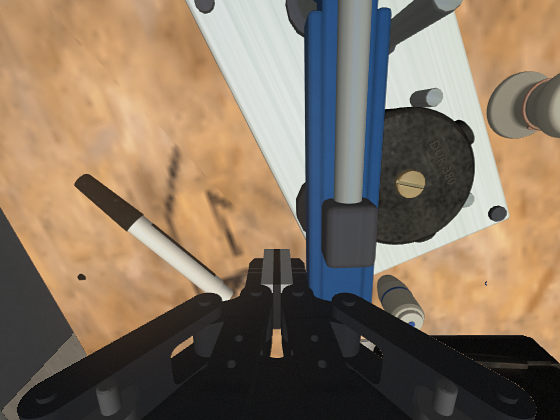

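The strap follows the finger: trailing face at column 308 touching the finger, strap now at 76.7° with home near 100.8°. Nothing is in the way.

servo_tool:
  deltas:
    - [[-0.0068,0.0487,0],[0,0,-0.0444],0]
    - [[-0.0068,0.0487,0],[0,0,-0.0444],0]
    - [[-0.0068,0.0487,0],[0,0,-0.0444],0]
    - [[-0.0068,0.0487,0],[0,0,-0.0444],0]
    - [[-0.0037,0.0243,0],[0,0,-0.0222],0]
    - [[-0.0037,0.0243,0],[0,0,-0.0222],0]
    - [[0,0,0],[0,0,0],0]

```text
time_s: 4.4
eef_pos: [539.4, 32.8, 63.3]
ee_rot: [-0.0, 0.679, 0.734, -0.0]
force: [-0.5, 0.0, 0.1]
grip_width: -0.002
grip_force: 0.0
```

Run:
```python
from h import *
st();strap("wrist")
```

```text
4.4 [539.4  32.8  63.3] yaw 94.45 post in tool 136.8 24.2 F [-0.5  0.   0.1]
wrist 8350 ((558.6103515625, 87.48867797851562), (29.254322052001953, 123.7308349609375), 11.199124336242676) [[532.2000122070312, 145.3000030517578], [556.2999877929688, 24.0], [585.0, 29.600000381469727], [560.9000244140625, 151.0]]
```

The strap seems to have coasted ahead to its stop (101°). I'll bring the finger up to it slowly and press gently to be sure.

servo_tool:
  deltas:
    - [[-0.0017,0.0121,0],[0,0,-0.0111],0]
    - [[-0.0017,0.0121,0],[0,0,-0.0111],0]
    - [[-0.0017,0.0121,0],[0,0,-0.0111],0]
    - [[-0.0017,0.0121,0],[0,0,-0.0111],0]
    - [[0,0,0],[0,0,0],0]

```text
time_s: 4.95
eef_pos: [549.6, 32.2, 63.3]
ee_rot: [0.0, 0.653, 0.758, 0.0]
force: [-0.3, 0.2, -0.2]
grip_width: 0.003
grip_force: 0.0
```

servo_tool:
  deltas:
    - [[0,0.006,0],[0,0,-0.0111],0]
    - [[0,0.006,0],[0,0,-0.0111],0]
    - [[0,0,0],[0,0,0],0]

```text
time_s: 5.25
eef_pos: [550.8, 32.2, 63.2]
ee_rot: [-0.001, 0.639, 0.769, -0.001]
force: [-7.1, -2.9, 4.6]
grip_width: -0.001
grip_force: 3.5
```

Run:
```python
from h import *
st();strap("wrist")
```

```text
5.25 [550.8  32.2  63.2] yaw 100.58 post in tool 136.1 27.6 F [-7.1 -2.9  4.6]
wrist 8431 ((561.4241333007812, 87.22235870361328), (28.728029251098633, 123.76885223388672), 20.611268997192383) [[526.2000122070312, 140.10000610351562], [569.7999877929688, 24.200000762939453], [596.7000122070312, 34.400001525878906], [553.0999755859375, 150.1999969482422]]
```

Run:
```python
from h import *
c=cam("wrist");im=optics.capture("wrist")
F=lambda x,y,z:[572.5-0+x*.982-y*.188,67.3+x*.188+y*.982,z]
print(proj(c,[F(22.5,72,88),F(0,105,88),F(0,-45,88),F(0,0,41)]))
cv2.imwrite("pics/w4.png",im)
```

```text
[[415.19117395  37.03072035]
 [359.15665499 -78.17015631]
 [334.19621235 314.94709607]
 [323.34887889 197.21265584]]
```

View pics/w4.png

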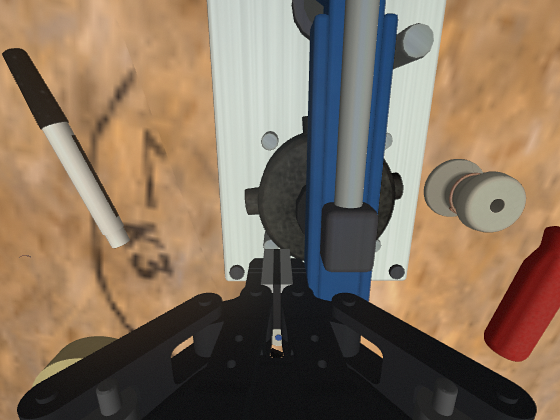

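The strap's leading edge (column 397) lies on the stop pin (415,42), and about 8 N of push confirms it is home. Box, pins and insulator are undisturbed. Next I back off sideways, rise, and go over the lever.

servo_tool:
  deltas:
    - [[0,-0.05,0],[0,0,0],0]
    - [[0,-0.1,0],[0,0,0],0]
    - [[0,0,-0.2],[0,0,0],0]
    - [[0,0,-0.23],[0,0,0],0]
    - [[0,0,-0.23],[0,0,0],0]
    - [[0,0,-0.23],[0,0,0],0]
    - [[0,0,0],[0,0,0],0]

```text
time_s: 6.05
eef_pos: [524.3, 27.0, 247.5]
ee_rot: [0.005, 0.639, 0.769, 0.003]
force: [0.5, -0.4, -0.2]
grip_width: -0.003
grip_force: 0.0
```

servo_tool:
  deltas:
    - [[0.22,0.072,0],[0,0,0],0]
    - [[0.22,0.072,0],[0,0,0],0]
    - [[0.22,0.072,0],[0,0,0],0]
    - [[0.22,0.072,0],[0,0,0],0]
    - [[0,0,0],[0,0,0],0]

```text
time_s: 6.55
eef_pos: [546.2, 215.3, 240.2]
ee_rot: [-0.001, 0.637, 0.771, 0.0]
force: [0.5, -1.0, -0.5]
grip_width: 0.006
grip_force: 0.0
```

Run:
```python
from h import *
st();strap("top")
c=cam("wrist");im=optics.capture("wrist");cv2.imwrite("pics/w5.png",im)
h=cv2.cvtColor(im,cv2.COLOR_BGR2HSV);H,S,V=[h[...,i].astype(int) for i in range(3)]
m=((H<8)|(H>172))&(S>150);m[:,:150]=0;m[:,450:]=0;m=blob(m);ys,xs=np.nonzero(m)
print(len(xs),xs.min(),xs.max(),ys.min(),ys.max(),[(y,xs[ys==y].min(),xs[ys==y].max()) for y in range(ys.min()+5,ys.max(),25)])
P=np.array([552.9,171]);u=np.array([-.188,.982])
for a in(40,34.3):
    a=np.radians(a);f=lambda r:[*(P+u*(r*np.cos(a)-9*np.sin(a))),104+r*np.sin(a)+9*np.cos(a)]
    print(proj(c,[f(34),f(118)]).round(1).tolist())
```

```text
6.55 [546.2 215.3 240.2] yaw 100.83 post in tool -44.8 -1.8 F [ 0.5 -1.  -0.5]
top 201 ((563.9452514648438, 90.07284545898438), (30.604135513305664, 135.28353881835938), 14.816875457763672) [[531.9000244140625, 151.60000610351562], [566.4000244140625, 20.799999237060547], [596.0, 28.600000381469727], [561.4000244140625, 159.39999389648438]]
1936 260 290 155 226 [(160, np.int64(260), np.int64(290)), (185, np.int64(262), np.int64(289)), (210, np.int64(264), np.int64(287))]
[[274.4, 227.8], [273.4, 168.0]]
[[274.4, 224.2], [273.5, 154.6]]
```

View pics/w5.png

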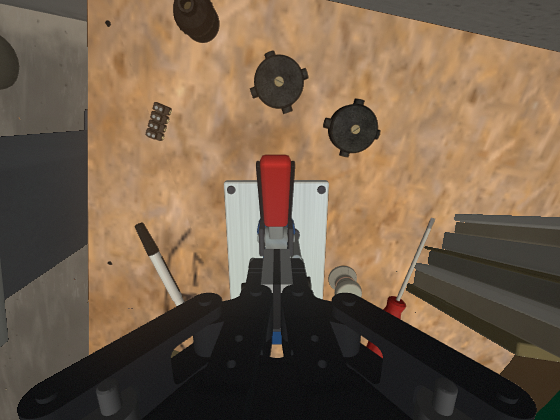

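The lever grip (columns 260–290, rows 155–226) is centred on the finger line (276). Strap nose at (581,25) matches home. Down to the lever's top face.

servo_tool:
  deltas:
    - [[0.008,0,0.125],[0,0,0],0]
    - [[0.008,0,0.125],[0,0,0],0]
    - [[0.017,0,0.027],[0,0,0],0]
    - [[0.017,0,0.027],[0,0,0],0]
    - [[0.017,0,0.027],[0,0,0],0]
    - [[0,0,0],[0,0,0],0]

```text
time_s: 7.25
eef_pos: [544.3, 224.1, 175.2]
ee_rot: [0.0, 0.639, 0.769, 0.0]
force: [-0.3, 0.3, 1.4]
grip_width: 0.003
grip_force: 0.0
```

```bash
python3 -c "
from h import *
st()"
```

```text
7.25 [544.3 224.1 175.2] yaw 100.51 post in tool -53.8 -1.2 F [-0.3  0.3  1.4]
```

servo_tool:
  deltas:
    - [[0.013,0,0.0155],[0,0,0],0]
    - [[0.0145,0,0.015],[0,0,0],0]
    - [[0.0138,0,0.0156],[0,0,0],0]
    - [[0.0131,0,0.0162],[0,0,0],0]
    - [[0,0,0],[0,0,0],0]

```text
time_s: 7.75
eef_pos: [542.2, 235.0, 162.4]
ee_rot: [-0.0, 0.639, 0.769, 0.0]
force: [0.1, 0.4, -0.1]
grip_width: 0.004
grip_force: 0.0
```

```bash
python3 -c "
from h import *
st()"
```

```text
7.75 [542.2 235.  162.4] yaw 100.52 post in tool -64.9 -1.1 F [ 0.1  0.4 -0.1]
```

servo_tool:
  deltas:
    - [[0.0124,0,0.0167],[0,0,0],0]
    - [[0.0116,0,0.0173],[0,0,0],0]
    - [[0.0109,0,0.0178],[0,0,0],0]

```text
time_s: 8.05
eef_pos: [541.0, 241.8, 152.1]
ee_rot: [-0.0, 0.639, 0.769, 0.0]
force: [-0.9, 0.0, 3.5]
grip_width: 0.0
grip_force: 1.2
```

```bash
python3 -c "
from h import *
st();cv2.imwrite('pics/w6.png',optics.capture('wrist'))"
```

```text
8.05 [541.  241.8 152.1] yaw 100.5 post in tool -71.8 -1.2 F [-0.9  0.   3.5]
```

View pics/w6.png

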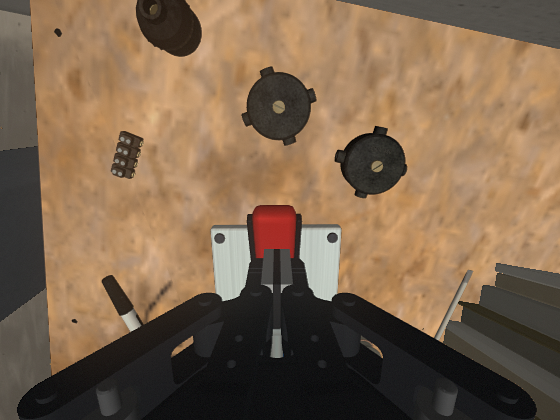

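The finger presses the red grip on its centreline (column 275, front end of the grip visible at rows 205–258) with about 3.5 N. I follow the arc down.

servo_tool:
  deltas:
    - [[0.0101,0,0.0183],[0,0,0],0]
    - [[0.0093,0,0.0187],[0,0,0],0]
    - [[0.0085,0,0.0191],[0,0,0],0]
    - [[0.0076,0,0.0195],[0,0,0],0]
    - [[0.0068,0,0.0198],[0,0,0],0]
    - [[0.0059,0,0.02],[0,0,0],0]

```text
time_s: 8.7
eef_pos: [539.2, 251.1, 128.8]
ee_rot: [-0.0, 0.639, 0.769, 0.0]
force: [-0.1, 1.7, 3.3]
grip_width: 0.004
grip_force: 1.3
```

```bash
python3 -c "
from h import *
st()"
```

```text
8.7 [539.2 251.1 128.8] yaw 100.5 post in tool -81.3 -1.1 F [-0.1  1.7  3.3]
```

servo_tool:
  deltas:
    - [[0.005,0,0.0203],[0,0,0],0]
    - [[0.0041,0,0.0205],[0,0,0],0]
    - [[0.0032,0,0.0206],[0,0,0],0]
    - [[0.0023,0,0.0208],[0,0,0],0]

```text
time_s: 9.1
eef_pos: [538.7, 254.0, 112.5]
ee_rot: [-0.0, 0.639, 0.769, 0.0]
force: [-3.0, 2.7, 15.6]
grip_width: -0.003
grip_force: 8.8
```

servo_tool:
  deltas:
    - [[0,0,0.006],[0,0,0],0]
    - [[0,0,0],[0,0,0],0]

```text
time_s: 9.3
eef_pos: [538.9, 254.0, 112.6]
ee_rot: [0.0, 0.639, 0.769, 0.001]
force: [-3.4, 1.9, 12.4]
grip_width: 0.004
grip_force: 5.9
```

Level at 112.6 mm with the force rising, as expected at the stop. One more small press to be certain, then straight up and look.

servo_tool:
  deltas:
    - [[0,0,0.007],[0,0,0],0]
    - [[0,0,0],[0,0,0],0]

```text
time_s: 9.5
eef_pos: [539.2, 254.1, 112.4]
ee_rot: [0.001, 0.639, 0.769, 0.001]
force: [-6.2, 0.7, 19.6]
grip_width: -0.002
grip_force: 9.9
```

servo_tool:
  deltas:
    - [[0,0,-0.03],[0,0,0],0]
    - [[0,0,-0.15],[0,0,0],0]
    - [[0,0,-0.2],[0,0,0],0]
    - [[-0.2,0,-0.15],[0,0,0],0]
    - [[-0.24,0,0],[0,0,0],0]
    - [[-0.24,0,0],[0,0,0],0]
    - [[0,0,0],[0,0,0],0]

```text
time_s: 10.2
eef_pos: [564.3, 114.8, 215.5]
ee_rot: [0.0, 0.642, 0.767, -0.001]
force: [-0.4, 1.0, -0.9]
grip_width: 0.002
grip_force: 0.0
```

Run:
```python
from h import *
st()
c=cam("wrist");im=optics.capture("wrist");cv2.imwrite("pics/w7.png",im)
P=np.array([552.9,171]);u=np.array([-.188,.982])
for a in(0,8):
    a=np.radians(a);f=lambda r:[*(P+u*(r*np.cos(a)-9*np.sin(a))),104+r*np.sin(a)+9*np.cos(a)]
    print(proj(c,[f(34),f(118)]).round(1).tolist())
print(proj(c,[[*(P+u*-150),88],[*(P+u*-105),104]]).round(1))
top=optics.capture("top");sc=optics.capture("scene")
cv2.imwrite("pics/end.png",np.hstack([cv2.resize(top[160:280,150:310],(480,360),interpolation=cv2.INTER_CUBIC),cv2.resize(sc[200:290,170:290],(320,240),interpolation=cv2.INTER_CUBIC).repeat(1,0)[:240] if 0 else cv2.resize(sc[205:310,165:258],(319,360),interpolation=cv2.INTER_CUBIC)]))
```

```text
10.2 [564.3 114.8 215.5] yaw 100.17 post in tool 57.3 -1.3 F [-0.4  1.  -0.9]
[[273.6, 94.3], [271.7, -35.3]]
[[273.5, 96.1], [271.4, -43.1]]
[[276.5 283.2]
 [275.9 251.1]]
```

View pics/w7.png

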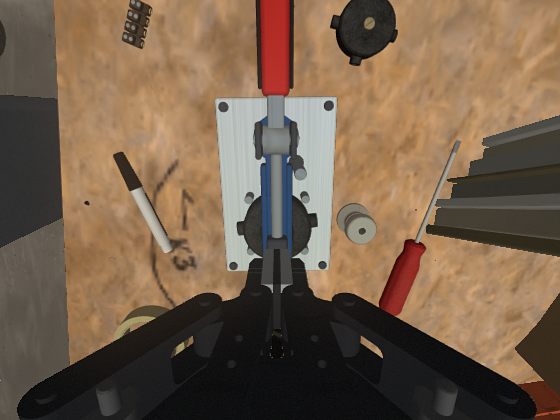

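View pics/end.png

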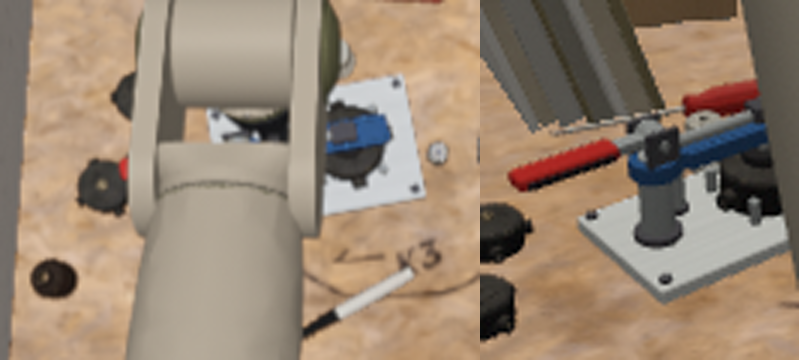

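The wrist view shows the strap along the fixture axis against its pin at (299,170). The red lever's base is at row 95, where a level lever should be (94). The scene crop shows the lever in line with the strap. The box is in its nest, the bystanders I can see are in place, and the arm is clear.

```bash
python3 -c "
from rig import ctrl
print(ctrl.finish_job())"
```

```text
the job is handed in; nothing more can be done
None
```

The job is handed in: the strap was pushed home against its stop pin, then the lever was pressed down level until it stopped (about 20 N), the box stayed in its nest, and the arm ended clear.

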